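Earth-bond check of a microscope chassis panel

ROBOT

A 6-joint arm with a two-finger parallel gripper is mounted at the origin on the work surface. World frame = base frame: x ahead of the robot, y to its left, z up, the work surface at z = 0. Lengths are in m, angles in degrees, forces in N, time in s.
With the tool pointing down it reaches from about 0.375 to 0.825 m from the base axis. Payload 5.5 kg.
Tool frame: the origin (TCP) lies at the very end of the fingers, on their centre line; the grasp point (between the pads) lies 19 mm behind it; z points along the fingers, y is the line along which they close (so a half turn about z gives the same grasp; the last joint's range is limited). The gripper opens to 85 mm and grips with 20 to 120 N. Pads are 22 mm wide; open, the fingers measure 114 mm over their backs; the gripper's body (76 mm by 85 mm) begins 54 mm behind the grasp point. The pads swing forward as they close: fully open they stand 13 mm farther back than shut.
Start: joints at [-68.927, 17.962, -2.699, 69.339, 0, 90], TCP at [0.216, -0.56, 0.231] pointing down, gripper open.
Joint ranges: [-152.73, 152.73], [-39.44, 99.34], [-58.76, 71.6], [-118.89, 123.64], [-81.53, 83.1], [-180, 180]. Speed limits (degrees/s): [136.94, 136.94, 172.46, 180, 180, 180].

INTERFACE

Orientations are given as a 3x3 rotation matrix whose columns are the frame's x, y, z axes.
In Python, from plant import ctrl gives the robot as it stands. The module is installed in compiled form; this text tells all that it offers.
- The arm moves only by the tool move_arm, never from a script. Its argument "motion" is a list that holds one entry, the list of rows, each a list of 5 numbers: the shift along the tool's x, y, z in units of 50 mm (1.0 is 50 mm), then the turn about the tool's z in units of 8 degrees (1.0 is 8 degrees), then the opening, from 0 (shut) to 1 (fully open). A call has exactly 8 rows; each row shifts and turns the commanded pose from where the row before left it, along the tool's axes as they then stand; what a row does not reach is not made up. A row lasts 1/10 s, in which the tool goes at most 50 mm and 8.59 degrees, less where a joint would pass 70% of its speed; a pose out of reach is approached as far as the arm can. A call is refused whole if a number of a shift passes 1 or a number of a turn 1, either way. A call with a gripper value outside its range is refused whole. The fingers move at their own pace and stop on an object; "force" is the grip in N (left out, the last holds). Time passes only in rows, so rows that do not move let the fingers close, or fill a call up. It gives the time, the measured TCP pose, the force, the opening and the grip force at its end, in the units of the state.
- ctrl.read_state(): the state, without advancing time (a new reading comes with each control period).
- ctrl.camera(name): name is "side" or "top" or "wrist"; returns the picture (480x640x3 uint8, blue, green, red); there is no depth.
- ctrl.camera_params(name): a dict with "mtx" (3x3 intrinsics, pixels), "R" (3x3) and "t" (3): a world point X has camera coordinates R X + t. Camera axes: x right, y down, z forward; pixel columns grow to the right and rows downward; lengths in m; the calibration is good to about 2 mm. The wrist camera is an equidistant fisheye: a pixel r from the principal point sees the ray r / f radians off the axis. A picture is of the moment at which its call begins: read the wrist's pose just before it. camera_params takes no time and is no camera call; for the wrist camera it gives the pose at the moment of the call.
- ctrl.sign_off(): hands the job in; it is judged then, once.
Trained networks look in the newest picture that a camera, given by its name, has taken for a name from the list of things; names that differ only in an ending like _2 or _b are one class to them, and where a whole thing is asked for, a point or a joint stands for the part that bears it (a point fixed in the world has none). Each returns a list of dicts, best first, with "confidence" (0 to 1); they miss things now and then, are a little off and sometimes report something else, mostly with a low value. They report only what shows in the picture. A call takes as long as a camera call. They do not tell look-alikes from the thing itself.
- ctrl.search_frame(camera, query): "pixel" ([column, row] in pixels, amid what is visible of it).
- ctrl.regions_of(camera, query): "pixels" (480x640 bool, what is visible of it) and "pixel" ([column, row] in pixels, amid what is visible of it).
- ctrl.tip_of(camera, query): "pixel" ([column, row] in pixels: a listed point, or the origin of a listed thing).
The state is a dict: "clock": time; "joints": joint angles; "qd": joint speeds; "joint_torque": joint torques, N m; "position": TCP position; "ee_rot": TCP orientation; "ft_force": force on the tool from outside, world axes, zero at the start; "torque": the same for the moment, N m; "finger_gap": finger opening in m; "finger_force": force on a finger pad.
Only numpy, scipy, OpenCV 4.12 (cv2) and the standard library are available. Lean on these libraries where they do the work, as an engineer would, in place of code of your own. Each camera call takes 0.05 s, during which the arm holds its last target. There are 200 camera calls.

TASK

Take the spring-tipped bond tester out of its stand and, holding it upright, run its tip with a light steady push along the whole bare steel strip on the grey chassis panel, without lifting off on the way, from the end by the rubber foot to the end by the sloping earthing boss. Then press the tip on the middle of the round pad of the boss, the tester square to the sloping face and its plunger pushed in about half way (never push it right home). Finish there, still holding the tester pressed on the pad, and leave the other things where they are.

Things in the scene. Friction and masses are not known exactly. Their poses are not given: they have to be found in the camera images.
- tester: bond tester, 160 g, upright in the stand, its shoulder on the stand's top. Black square handle 26 x 26 mm (56 to 121 mm above the origin), all of it above the stand; below it a round steel barrel, diameter 16 mm (16 to 56 mm), then the plunger. Origin: on the axis, at the plunger's tip when not pressed; z points along the axis to the handle; x, y square to the handle's faces
- plunger (a joint): how far the tester's spring plunger is pushed in, m: 0 is fully out (as it hangs), 0.014 is right home. Spring 0.3 N/mm with 0.9 N preload: 3 N at half way (7 mm)
- tip (a point): the lowest point of the plunger's ball tip (ball diameter 10 mm); it goes in with the plunger
- stand: grey plastic block 70 x 70 mm, 70 mm high, fixed, with an upright hole of 20 mm diameter right through its middle, which holds the tester's barrel with 2 mm play all round. Origin: centre of its underside
- panel: grey painted chassis panel lying flat and fixed on the table, 200 mm (its x) by 340 mm (its y), 20 mm thick. Origin: centre of its underside
- strip: bare flat steel contact strip along the middle of the panel, 18 mm wide (its x), 180 mm long (its y), standing 2 mm above the panel. Origin: centre of its top face, level, 22 mm above the table; its ends are at y = -90 and +90 mm
- boss: aluminium earthing boss, 50 x 50 mm, about 50 mm high, fixed on the panel beyond one end of the strip (either end), 130 mm along from the strip's centre and up to 15 mm beside its centreline. Its top slopes 20 degrees (0.35 rad) down towards its -x side (the robot's side). Origin: centre of its underside, on the panel's top, z up
- pad: round steel contact pad on the boss's sloping face, diameter 26 mm, with a small dark dot in its middle. Origin: centre of its exposed face; z points out of the face, square to it, leaning 0.35 rad from vertical towards the robot's side
- foot: black rubber foot, round, diameter 44 mm below and 32 mm above, 28 mm high, fixed on the panel beyond the strip's other end. Origin: centre of its underside
- hex_key: bystander: L-shaped hex key, 120 mm long, 8 mm thick, lying on the panel beside the strip, on the far side from the robot
- washer: bystander: steel washer 32 mm across lying on the panel, on the robot's side of the strip
- spanner: bystander: spanner 160 mm long lying beyond the stand
- jar: bystander: screw-top jar, diameter 60 mm, 75 mm high, at the right
- cup: bystander: white mug, 85 mm high, at the left
- brick: bystander: grey paving brick 100 x 200 x 55 mm, at the left, beyond the stand
- level_foot: bystander: steel levelling foot, base 48 mm across, 50 mm high, standing near the robot at the right
Things that resemble listed ones, but are neither listed nor needed, are in the scene too. Leave any pink or red look-alike of the tester alone.

How it is judged:
By the outcome, as a careful person would: the job done as asked, in the order asked, and still so for the second after the job is handed in, while the arm keeps its last pose, push and grip.
It also fails if it takes over 50 s, if anything falls off the work surface, if the arm or the gripper's body presses on something with over 40 N, if the wrist force passes 120 N, or if a joint passes its speed limit or range.

## Working session

There is one attempt and no reset: what is moved stays moved. The work goes in short steps, Python scripts to look and compute and a tool call to move; the robot and the scene stay as the last step left them, time stands still between calls to the robot, and variables do not carry over. Pictures are saved under pics/ and viewed, at most 10 in all, crops included, and the job is handed in when it is done.

Besides the shell and the picture viewer there is one more tool, called after "Emit:" as a command line: name --argument value ..., lists and objects as JSON in quotes. move_arm: Moves the arm, as the interface text tells. Its arguments: {"type":"object","properties":{"motion":{"type":"array"},"force":{"type":"number"}},"required":["motion"]}

```bash
mkdir -p pics; ls
python3 - <<'E'
from plant import ctrl
import cv2,numpy as np
s=ctrl.read_state(); print(s['clock'],s['position'],np.round(s['ee_rot'],3).tolist(),s['finger_gap'],s['ft_force'])
for c in ['side','top']:
    im=ctrl.camera(c); cv2.imwrite(f'pics/{c}0.png',im)
    p=ctrl.camera_params(c); print(c,np.round(p['mtx'],1).tolist(),np.round(p['R'],3).tolist(),np.round(p['t'],3))
    for q in ['tester','tip','stand','strip','boss','pad','foot','panel']:
        print(q,[(np.round(d['pixel']).tolist(),round(d['confidence'],2)) for d in ctrl.tip_of(c,q)[:3]])
print(ctrl.read_state()['clock'])
E
```

```text
pics
0.0 [ 0.21552068 -0.55933709  0.23043633] [[0.933, 0.36, -0.001], [0.36, -0.933, 0.002], [-0.0, -0.002, -1.0]] 0.08491352811648462 [-0.1700143   0.11558042 -0.02468525]
side [[568.0, 0.0, 319.8], [0.0, 568.0, 238.7], [0.0, 0.0, 1.0]] [[0.998, -0.062, 0.01], [-0.035, -0.678, -0.734], [0.052, 0.733, -0.679]] [-0.509  0.09   1.307]
tester [([287.0, 211.0], 0.8), ([336.0, 199.0], 0.61), ([347.0, 315.0], 0.18)]
tip []
stand [([298.0, 193.0], 0.84)]
strip []
boss [([340.0, 367.0], 0.75)]
pad [([336.0, 354.0], 0.49)]
foot [([359.0, 275.0], 0.72)]
panel [([349.0, 322.0], 0.57), ([376.0, 320.0], 0.37)]
top [[468.2, 0.0, 317.1], [0.0, 468.2, 244.9], [0.0, 0.0, 1.0]] [[-0.12, -0.993, -0.004], [-0.965, 0.117, -0.234], [0.233, -0.024, -0.972]] [0.067 0.516 1.004]
tester [([199.0, 326.0], 0.84), ([192.0, 287.0], 0.71), ([200.0, 245.0], 0.66)]
tip []
stand [([194.0, 291.0], 0.96), ([402.0, 256.0], 0.66)]
strip [([380.0, 225.0], 0.73)]
boss [([440.0, 230.0], 0.9)]
pad [([437.0, 229.0], 0.39)]
foot [([331.0, 213.0], 0.76), ([192.0, 190.0], 0.37)]
panel [([381.0, 231.0], 0.86)]
0.9
```

View pics/top0.png

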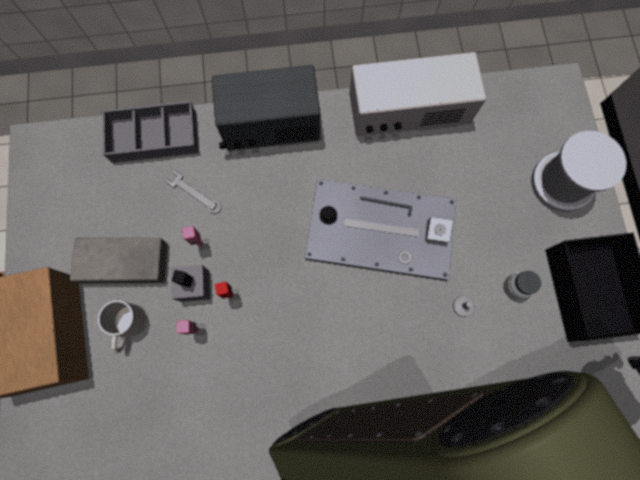

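View pics/side0.png

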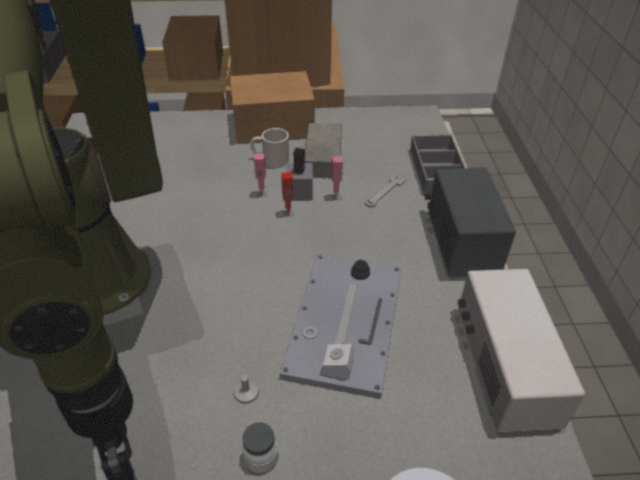

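```bash
cat > h.py <<'E'
from plant import ctrl
import cv2,numpy as np
def ray(c,px):
    p=ctrl.camera_params(c); R=np.array(p['R']);t=np.array(p['t']);K=np.array(p['mtx'])
    d=np.linalg.inv(K)@[px[0],px[1],1.]
    if c=='wrist':
        r=np.hypot(d[0],d[1]); d=np.array([d[0]/r*np.sin(r),d[1]/r*np.sin(r),np.cos(r)]) if r>1e-9 else np.array([0,0,1.])
    return -R.T@t, R.T@d
def onz(c,px,z):
    o,d=ray(c,px); return o+d*(z-o[2])/d[2]
def proj(c,X):
    p=ctrl.camera_params(c); q=np.array(p['R'])@X+np.array(p['t']);K=np.array(p['mtx'])
    if c=='wrist':
        th=np.arctan2(np.hypot(q[0],q[1]),q[2]); u=q[:2]/np.hypot(q[0],q[1])*th
    else: u=q[:2]/q[2]
    return K[:2,:2]@u+K[:2,2]
def rect(m): return cv2.minAreaRect(np.argwhere(m)[:,::-1].astype(np.float32))
E
python3 - <<'E'
from h import *
np.set_printoptions(precision=4,suppress=True)
for q,z in [('strip',.022),('panel',.02),('pad',.07),('foot',.048),('stand',.07),('tester',.135),('boss',.07)]:
    for d in ctrl.regions_of('top',q)[:3]:
        b=cv2.boxPoints(rect(d['pixels'])); P=np.array([onz('top',x,z)[:2] for x in b])
        print(q,round(d['confidence'],2),d['pixel'],P.mean(0),P.tolist() if q in('strip','panel') else '',np.linalg.norm(P[1]-P[0]),np.linalg.norm(P[2]-P[1]))
for px in [(336,354)]: print('padside',onz('side',px,.07))
E
```

```text
strip 0.59 [382.9, 224.9] [ 0.555  -0.1549] [[0.5696861392349768, -0.06577974927127728], [0.5880227111539644, -0.07084996148453442], [0.5401293790700767, -0.24425840717123537], [0.5220921162726817, -0.2385445832686039]] 0.01902463985539983 0.17990069564505598
panel 0.79 [378.5, 231.5] [ 0.5528 -0.1552] [[0.49913854081207815, 0.03710880739314853], [0.6991036208106559, -0.015092038687907261], [0.6033102969651702, -0.3542090737102031], [0.4096361986979329, -0.2886617959421467]] 0.20666630482595774 0.35238717958472765
foot 0.64 [326.1, 209.3] [ 0.5944 -0.0316]  0.040007171548429914 0.044068758612743605
stand 0.64 [191.7, 288.6] [0.4681 0.2933]  0.08735696577819618 0.08046427251526497
tester 0.85 [189.4, 235.1] [0.5539 0.2674]  0.035327432676210045 0.0476037829709784
tester 0.79 [188.5, 323.9] [0.3654 0.2878]  0.04284281587061396 0.0261136454263634
tester 0.75 [122.1, 321.0] [0.3938 0.425 ]  0.0988008948783995 0.09868829354210244
boss 0.62 [437.4, 225.9] [ 0.5212 -0.2731]  0.05629645636936042 0.057520586314038454
padside [ 0.5222 -0.2908  0.07  ]
```

Run:
```python
from h import *
a=cv2.imread('pics/top0.png');b=cv2.imread('pics/side0.png')
x=cv2.resize(a[225:345,150:250],None,fx=4,fy=5,interpolation=cv2.INTER_CUBIC)
y=cv2.resize(b[140:230,240:350],None,fx=4,fy=600/90,interpolation=cv2.INTER_CUBIC)[:600,:400]
cv2.imwrite('pics/c1.png',np.hstack([x,y]))
```

```text
(no output)
```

View pics/c1.png

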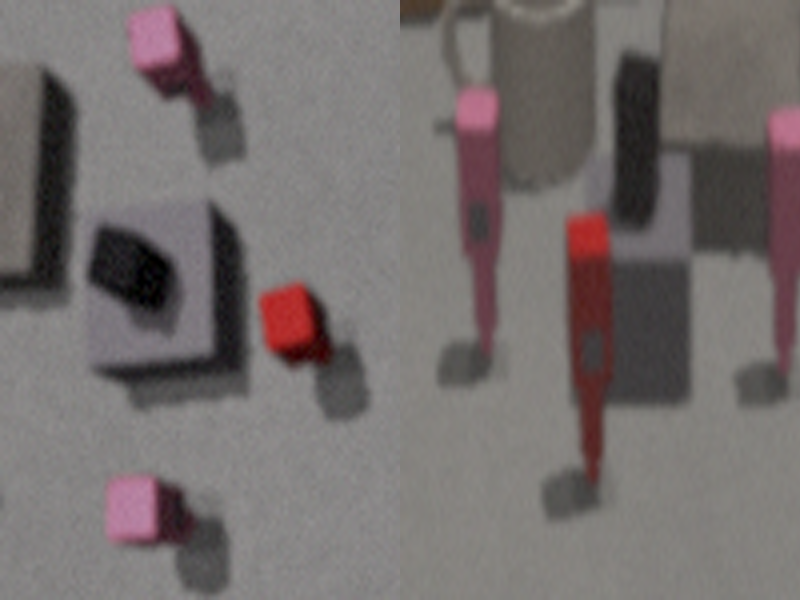

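Emit:
move_arm --motion '[[[0.9,-0.38,-0.15,0,1],[0.9,-0.38,-0.15,0,1],[0.9,-0.38,-0.15,0,1],[0.9,-0.38,-0.15,0,1],[0.9,-0.38,-0.15,0,1],[0.9,-0.38,-0.15,0,1],[0.9,-0.38,-0.15,0,1],[0.9,-0.38,-0.15,0,1]]]'

```text
clock: 2.05
position: [0.4982, -0.287, 0.2919]
ee_rot: [[0.933, 0.36, 0.001], [0.36, -0.933, -0.0], [0.0, 0.001, -1.0]]
ft_force: [-0.6, -1.6, 0.3]
finger_gap: 0.0857
finger_force: 0.0
```

Emit:
move_arm --motion '[[[0.9,-0.38,-0.15,0,1],[0.9,-0.38,-0.15,0,1],[0.9,-0.38,-0.15,0,1],[0.9,-0.38,-0.15,0,1],[0.9,-0.38,-0.15,0,1],[0.9,-0.38,-0.15,0,1],[0.9,-0.38,-0.15,0,1],[0.9,-0.38,-0.15,0,1]]]'

```text
clock: 2.85
position: [0.7767, -0.0185, 0.3515]
ee_rot: [[0.933, 0.36, 0.001], [0.36, -0.933, 0.0], [0.001, 0.0, -1.0]]
ft_force: [1.9, -0.5, 1.1]
finger_gap: 0.0855
finger_force: 0.0
```

Run:
```python
from h import *
s=ctrl.read_state(); print(s['clock'],s['position'],np.round(s['ee_rot'],4).tolist(),np.round(s['joints'],2))
```

```text
2.85 [ 0.77674025 -0.01848584  0.35149871] [[0.9329, 0.3601, 0.0012], [0.3601, -0.9329, 0.0001], [0.0012, 0.0004, -1.0]] [-1.3700e+00  4.2910e+01  5.2720e+01  9.9740e+01  1.0000e-02  1.5753e+02]
```

Emit:
move_arm --motion '[[[0.5,0.19,0,0,1],[0.5,0.19,0,0,1],[0.5,0.19,0,0,1],[0.5,0.19,0,0,1],[0.5,0.19,0,0,1],[0.5,0.19,0,0,1],[0.5,0.19,0,0,1],[0.5,0.19,0,0,1]]]'

```text
clock: 3.65
position: [0.8948, -0.0177, 0.3051]
ee_rot: [[0.926, 0.356, 0.125], [0.36, -0.933, -0.003], [0.115, 0.047, -0.992]]
ft_force: [0.7, -0.4, -0.2]
finger_gap: 0.0859
finger_force: 0.0
```

Run:
```python
from h import *
s=ctrl.read_state(); print(s['clock'],s['position'],np.round(s['ee_rot'],4).tolist(),np.round(s['joints'],2))
```

```text
3.65 [ 0.89480005 -0.01768086  0.30507266] [[0.926, 0.3564, 0.1245], [0.3595, -0.9331, -0.0027], [0.1152, 0.0473, -0.9922]] [-1.1300e+00  5.6100e+01  7.1600e+01  9.8340e+01 -1.0000e-02  1.5781e+02]
```

Emit:
move_arm --motion '[[[-0.46,-0.18,-0.06,0,1],[-0.46,-0.18,-0.06,0,1],[-0.46,-0.18,-0.06,0,1],[-0.46,-0.18,-0.06,0,1],[-0.46,-0.18,-0.06,0,1],[-0.46,-0.18,-0.06,0,1],[-0.46,-0.18,-0.06,0,1],[-0.46,-0.18,-0.06,0,1]]]'

```text
clock: 4.45
position: [0.7035, -0.0166, 0.3061]
ee_rot: [[0.926, 0.357, 0.124], [0.36, -0.933, -0.003], [0.114, 0.047, -0.992]]
ft_force: [0.4, -0.1, -0.6]
finger_gap: 0.0855
finger_force: 0.0
```

Emit:
move_arm --motion '[[[-0.79,-0.3,-0.1,0,1],[-0.79,-0.3,-0.1,0,1],[-0.79,-0.3,-0.1,0,1],[-0.79,-0.3,-0.1,0,1],[-0.79,-0.3,-0.1,0,1],[-0.79,-0.3,-0.1,0,1],[-0.79,-0.3,-0.1,0,1],[-0.79,-0.3,-0.1,0,1]]]'

```text
clock: 5.25
position: [0.3626, -0.0182, 0.3048]
ee_rot: [[0.926, 0.357, 0.124], [0.36, -0.933, -0.003], [0.115, 0.047, -0.992]]
ft_force: [-0.6, -0.2, 2.1]
finger_gap: 0.0855
finger_force: 0.0
```

Run:
```python
from h import *
s=ctrl.read_state(); print(s['clock'],s['position'],np.round(s['ee_rot'],4).tolist(),np.round(s['joints'],2))
```

```text
5.25 [ 0.36255802 -0.01818822  0.30477327] [[0.926, 0.3566, 0.1239], [0.3597, -0.933, -0.0028], [0.1146, 0.0472, -0.9923]] [ -3.07 -15.7  -28.11  70.48   0.22 155.87]
```

Emit:
move_arm --motion '[[[-0.4,-0.15,-0.05,0,1],[-0.4,-0.15,-0.05,0,1],[-0.4,-0.15,-0.05,0,1],[-0.4,-0.15,-0.05,0,1],[-0.4,-0.15,-0.05,0,1],[-0.4,-0.15,-0.05,0,1],[-0.4,-0.15,-0.05,0,1],[-0.4,-0.15,-0.05,0,1]]]'

```text
clock: 6.05
position: [0.1913, -0.0197, 0.3041]
ee_rot: [[0.926, 0.357, 0.124], [0.36, -0.933, -0.003], [0.115, 0.048, -0.992]]
ft_force: [0.1, -0.2, -0.3]
finger_gap: 0.0851
finger_force: 0.0
```

Run:
```python
from h import *
s=ctrl.read_state(); print(s['clock'],s['position'],np.round(s['ee_rot'],4).tolist(),np.round(s['joints'],2))
```

```text
6.05 [ 0.1912548  -0.01972763  0.30405091] [[0.9259, 0.3568, 0.1241], [0.3599, -0.933, -0.0031], [0.1147, 0.0475, -0.9923]] [ -7.1  -36.23 -38.28  80.85   0.7  151.86]
```

```bash
cat > kin.py <<'E'
import numpy as np
J=np.radians([[17.962,-2.699,69.339],[42.91,52.72,99.74],[56.1,71.6,98.34],[-15.7,-28.11,70.48],[-36.23,-38.28,80.85]])
P=[(np.hypot(.2155,.5593),.2304),(np.hypot(.77674,.01848),.3515),(.895,.30507),(.363,.30477),(np.hypot(.19125,.0197),.30405)]
def rows(q):
    a,b,p=q[0],q[0]-q[1],q[0]-q[1]+q[2]; s,c=np.sin,np.cos
    return np.array([[1,0,s(a),c(a),s(b),c(b),c(p)],[0,1,c(a),-s(a),c(b),-s(b),-s(p)]])
M=np.vstack([rows(q) for q in J]);k,res,rk,_=np.linalg.lstsq(M,np.ravel(P),rcond=None)
fk=lambda q:rows(q)@k
if __name__=='__main__':
    print(k.round(4),res,rk,(M@k-np.ravel(P)).round(4))
    # lower-left boundary: inner reach with pitch 83, 90, 97 for several z
    for p in (83,90,97):
        out={}
        for q2 in range(-39,99,1):
            for q3 in np.arange(-58.7,71.6,1):
                q4=p-q2+q3
                if -118<q4<123:
                    r,z=fk(np.radians([q2,q3,q4])); zz=round(z/.05)*.05
                    if r>0.1 and .1<zz<.7: o=out.setdefault(round(zz,2),[9,0,0]); 
                    else: continue
                    if r<o[0]: o[:]=[r,q2,q3]
        print(p,{z:np.round(out[z],3).tolist() for z in sorted(out)})
E
python3 kin.py
```

```text
[-0.0023  0.2856  0.5214  0.0006  0.0749  0.4424  0.4649] [1.71181453e-07] 7 [ 0.0001  0.0001 -0.0001 -0.0001  0.0001  0.     -0.0001 -0.0003  0.
  0.0002]
83 {0.15: [0.168, -39.0, -58.7], 0.2: [0.173, -39.0, -54.7], 0.25: [0.174, -39.0, -43.7], 0.3: [0.166, -39.0, -36.7], 0.35: [0.154, -39.0, -30.7], 0.4: [0.134, -39.0, -23.7], 0.45: [0.103, -39.0, -15.7], 0.5: [0.102, -38.0, -12.7], 0.55: [0.102, -34.0, -2.7], 0.6: [0.101, -30.0, 7.3], 0.65: [0.113, -27.0, 12.3]}
90 {0.15: [0.112, -39.0, -58.7], 0.2: [0.116, -39.0, -54.7], 0.25: [0.116, -39.0, -42.7], 0.3: [0.109, -39.0, -36.7], 0.35: [0.102, -39.0, -32.7], 0.4: [0.101, -37.0, -24.7], 0.45: [0.103, -35.0, -18.7], 0.5: [0.102, -31.0, -6.7], 0.55: [0.101, -30.0, -3.7], 0.6: [0.101, -27.0, 4.3], 0.65: [0.206, -14.0, 18.3]}
97 {0.15: [0.1, -32.0, -55.7], 0.2: [0.101, -33.0, -51.7], 0.25: [0.105, -33.0, -46.7], 0.3: [0.102, -33.0, -34.7], 0.35: [0.101, -32.0, -27.7], 0.4: [0.102, -31.0, -23.7], 0.45: [0.1, -30.0, -18.7], 0.5: [0.1, -28.0, -11.7], 0.55: [0.102, -24.0, 0.3], 0.6: [0.148, -18.0, 7.3]}
```

```bash
cat >> h.py <<'E'
from scipy.spatial.transform import Rotation as Ro
def plan(goal,turn=0,n=8,R=None,p=None,dec=2):
    """rows of tool-frame units to go straight to goal (world TCP) with total turn in deg"""
    s=ctrl.read_state(); R=np.array(s['ee_rot']) if R is None else R; p=np.array(s['position'] if p is None else p)
    goal=np.array(goal,float); 
    for i in range(n):
        step=R.T@((goal-p)/(n-i))/.05; t=turn/n/8
        r=np.round([*step,t],dec); print(r.tolist(), '' if np.linalg.norm(r[:3])<=1 else 'TOO FAR')
        p=p+R@r[:3]*.05; R=R@Ro.from_euler('z',r[3]*8,degrees=True).as_matrix()
    return R,p
E
python3 - <<'E'
from h import *
# 20 rows total turn -159: three calls
R,p=plan([.42,.10,.33],-63.6);print();R,p=plan([.42,.26,.34],-63.6,R=R,p=p)
E
```

```text
[0.64, -0.07, 0.01, -0.99] 
[0.65, 0.02, 0.01, -0.99] 
[0.64, 0.11, 0.0, -0.99] 
[0.62, 0.19, 0.01, -0.99] 
[0.59, 0.28, 0.0, -0.99] 
[0.54, 0.35, 0.01, -0.99] 
[0.49, 0.43, 0.0, -0.99] 
[0.43, 0.49, 0.01, -0.99] 

[0.4, -0.04, -0.03, -0.99] 
[0.4, 0.02, -0.03, -0.99] 
[0.39, 0.07, -0.03, -0.99] 
[0.38, 0.13, -0.02, -0.99] 
[0.36, 0.18, -0.03, -0.99] 
[0.33, 0.23, -0.02, -0.99] 
[0.29, 0.27, -0.03, -0.99] 
[0.25, 0.3, -0.02, -0.99]
```

Emit:
move_arm --motion '[[[0.64,-0.07,0.01,-0.99,1],[0.65,0.02,0.01,-0.99,1],[0.64,0.11,0,-0.99,1],[0.62,0.19,0.01,-0.99,1],[0.59,0.28,0,-0.99,1],[0.54,0.35,0.01,-0.99,1],[0.49,0.43,0,-0.99,1],[0.43,0.49,0.01,-0.99,1]]]'

```text
clock: 6.85
position: [0.4224, 0.1012, 0.3293]
ee_rot: [[0.091, 0.988, 0.124], [0.996, -0.091, -0.002], [0.01, 0.123, -0.992]]
ft_force: [-0.8, -0.2, 0.3]
finger_gap: 0.0852
finger_force: 0.0
```

Emit:
move_arm --motion '[[[0.4,-0.04,-0.03,-0.99,0.7],[0.4,0.02,-0.03,-0.99,0.7],[0.39,0.07,-0.03,-0.99,0.7],[0.38,0.13,-0.02,-0.99,0.7],[0.36,0.18,-0.03,-0.99,0.7],[0.33,0.23,-0.02,-0.99,0.7],[0.29,0.27,-0.03,-0.99,0.7],[0.25,0.3,-0.02,-0.99,0.7]]]'

```text
clock: 7.65
position: [0.421, 0.2611, 0.3395]
ee_rot: [[-0.843, 0.524, 0.123], [0.528, 0.849, -0.001], [-0.105, 0.065, -0.992]]
ft_force: [-0.1, 0.1, -0.3]
finger_gap: 0.0598
finger_force: 0.0
```

Run:
```python
from h import *
np.set_printoptions(precision=4,suppress=True)
s=ctrl.read_state(); print(s['clock'],s['position'],np.round(s['ee_rot'],4).tolist(),np.round(s['joints'],2))
im=ctrl.camera('wrist'); cv2.imwrite('pics/w1.png',im)
for q in ['tester','stand']:
  for f in ('regions_of','tip_of'):
    for d in getattr(ctrl,f)('wrist',q)[:4]: print(q,f,d['confidence'],d['pixel'],onz('wrist',d['pixel'],.10),onz('wrist',d['pixel'],.014))
```

```text
7.65 [0.421  0.2611 0.3395] [[-0.8426, 0.5242, 0.1232], [0.5282, 0.8491, -0.0006], [-0.1049, 0.0645, -0.9924]] [ 34.5    0.08 -10.32  73.78  -4.03  66.18]
tester regions_of 0.84 [274.6, 211.6] [0.4363 0.2208 0.1   ] [0.4576 0.2027 0.014 ]
tester regions_of 0.79 [375.9, 271.7] [0.5595 0.2774 0.1   ] [0.6092 0.2724 0.014 ]
tester regions_of 0.73 [303.0, 117.0] [0.3691 0.2986 0.1   ] [0.3749 0.2985 0.014 ]
tester regions_of 0.61 [356.9, 204.1] [0.4767 0.2983 0.1   ] [0.5073 0.2981 0.014 ]
tester tip_of 0.96 [278.4, 192.2] [0.4204 0.2344 0.1   ] [0.4381 0.2197 0.014 ]
tester tip_of 0.94 [346.5, 184.5] [0.452  0.2981 0.1   ] [0.4768 0.2981 0.014 ]
tester tip_of 0.85 [365.7, 245.8] [0.5238 0.2811 0.1   ] [0.5652 0.2771 0.014 ]
tester tip_of 0.73 [300.0, 110.1] [0.3614 0.2986 0.1   ] [0.3654 0.2987 0.014 ]
stand regions_of 0.91 [346.4, 180.7] [0.4481 0.2992 0.1   ] [0.4722 0.2995 0.014 ]
stand regions_of 0.36 [432.0, 77.9] [0.4007 0.4324 0.1   ] [0.4137 0.4636 0.014 ]
stand tip_of 0.79 [346.3, 179.4] [0.4467 0.2992 0.1   ] [0.4704 0.2997 0.014 ]
```

View pics/w1.png

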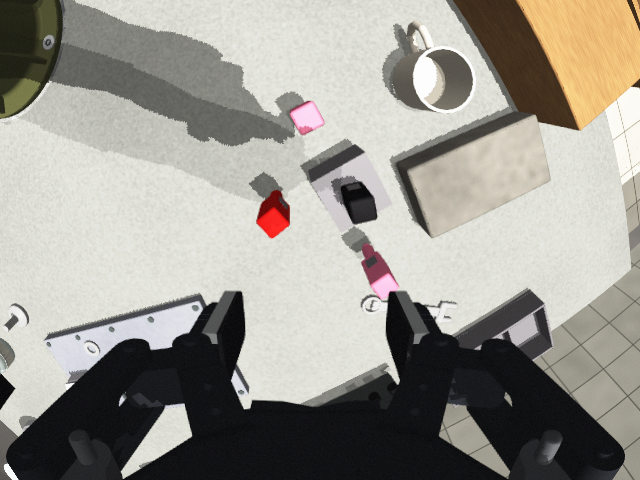

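Run:
```python
from h import *
np.set_printoptions(precision=4,suppress=True)
for a,b in [((355,222),(378,216)),((342,187),(365,182))]:
    A,B=onz('wrist',a,.135),onz('wrist',b,.135); print(A,B,np.degrees(np.arctan2(*(B-A)[1::-1])),np.linalg.norm(B-A))
d=[d for d in ctrl.regions_of('wrist','tester') if abs(d['pixel'][0]-357)<15][0]['pixels']
im=cv2.imread('pics/w1.png'); dark=d&(im.max(2)<70)
h=cv2.convexHull(np.argwhere(dark)[:,::-1].astype(np.int32)); print(cv2.approxPolyDP(h,2.5,True)[:,0].tolist(),dark.sum())
cv2.imwrite('pics/c2.png',cv2.resize(im[160:240,310:410],None,fx=7,fy=7,interpolation=cv2.INTER_CUBIC))
T=np.array([.477,.298,.014])
for z in (.014,.07,.135): print(z,proj('wrist',np.array([.477,.298,z])),proj('top',np.array([.477,.298,z])),proj('side',np.array([.477,.298,z])))
```

```text
[0.4783 0.2846 0.135 ] [0.4855 0.307  0.135 ] 72.25520716663986 0.023473250108502784
[0.4412 0.2918 0.135 ] [0.4488 0.3129 0.135 ] 70.14054115505768 0.022404641253376923
[[376, 217], [354, 223], [343, 203], [341, 186], [360, 182], [373, 198]] 1078
0.014 [348.0543 184.2799] [194.6193 282.3258] [300.8711 187.6442]
0.07 [355.3403 195.9305] [188.1092 278.386 ] [300.5946 170.8081]
0.135 [366.3874 213.7852] [179.6428 273.2622] [300.2557 150.1658]
```

View pics/c2.png

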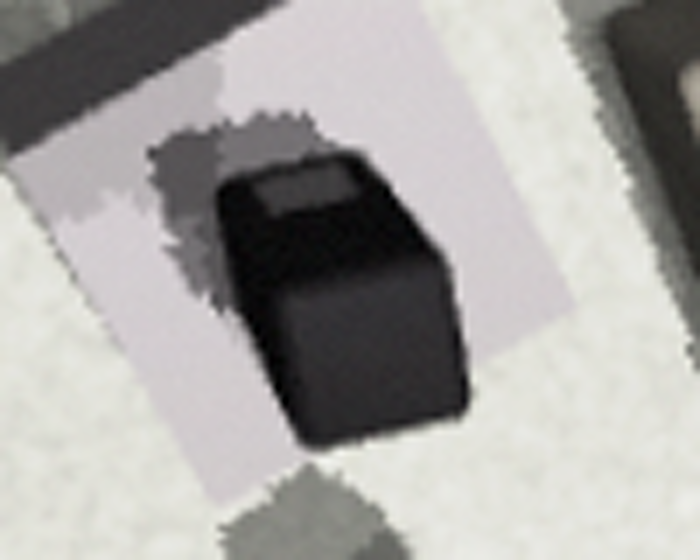

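Run:
```python
from h import *
np.set_printoptions(precision=4,suppress=True)
C=[onz('wrist',p,.135)[:2] for p in [(350,202),(374.3,196.9),(376.9,218.6),(354.3,223.6)]];print(np.array(C),np.mean(C,0))
R,p=plan([.479,.297,.23],-31.7);print(R.round(3),p)
```

```text
[[0.4579 0.2904]
 [0.4663 0.313 ]
 [0.4871 0.3044]
 [0.4792 0.2829]] [0.4726 0.2977]
[-0.04, 0.14, 0.29, -0.5] 
[-0.05, 0.14, 0.29, -0.5] 
[-0.06, 0.13, 0.29, -0.5] 
[-0.07, 0.13, 0.29, -0.5] 
[-0.08, 0.12, 0.28, -0.5] 
[-0.09, 0.12, 0.29, -0.5] 
[-0.1, 0.11, 0.28, -0.5] 
[-0.12, 0.1, 0.29, -0.5] 
[[-0.993  0.006  0.121]
 [ 0.006  1.    -0.002]
 [-0.121 -0.002 -0.993]] [0.4792 0.2971 0.23  ]
```

Emit:
move_arm --motion '[[[-0.04,0.14,0.29,-0.5,0.7],[-0.05,0.14,0.29,-0.5,0.7],[-0.06,0.13,0.29,-0.5,0.7],[-0.07,0.13,0.29,-0.5,0.7],[-0.08,0.12,0.28,-0.5,0.7],[-0.09,0.12,0.29,-0.5,0.7],[-0.1,0.11,0.28,-0.5,0.7],[-0.12,0.1,0.29,-0.5,0.7]]]'

```text
clock: 8.75
position: [0.4795, 0.2969, 0.2293]
ee_rot: [[-0.993, 0.004, 0.121], [0.003, 1.0, -0.003], [-0.121, -0.002, -0.993]]
ft_force: [0.3, 0.7, -0.2]
finger_gap: 0.0598
finger_force: 0.0
```

Run:
```python
from h import *
np.set_printoptions(precision=4,suppress=True)
s=ctrl.read_state(); print(s['clock'],s['position'],np.round(s['ee_rot'],4).tolist())
im=ctrl.camera('wrist'); cv2.imwrite('pics/w2.png',im)
for d in ctrl.regions_of('wrist','tester')[:4]:
    m=d['pixels']; dk=m&(im.max(2)<70); h=cv2.approxPolyDP(cv2.convexHull(np.argwhere(m)[:,::-1].astype(np.int32)),2.5,True)[:,0]
    print(d['confidence'],d['pixel'],dk.sum()/m.sum(),onz('wrist',d['pixel'],.1)); 
    if dk.sum()>.5*m.sum(): print([(x.tolist(),onz('wrist',x,.135)[:2]) for x in h])
plan([.477,.2977,.093],0)
```

```text
8.75 [0.4795 0.2969 0.2293] [[-0.9927, 0.0035, 0.121], [0.0033, 1.0, -0.0026], [-0.121, -0.0021, -0.9927]]
0.93 [319.3, 56.3] 0.0 [0.368  0.2992 0.1   ]
0.8 [319.7, 207.9] 0.9817371937639198 [0.4773 0.2992 0.1   ]
[([336, 181], array([0.4481, 0.3091])), ([343, 208], array([0.4659, 0.3138])), ([333, 233], array([0.4831, 0.3076])), ([324, 236], array([0.4852, 0.3017])), ([299, 227], array([0.4788, 0.2854])), ([300, 197], array([0.4585, 0.2864])), ([308, 175], array([0.4442, 0.2917])), ([316, 173], array([0.443 , 0.2966]))]
0.73 [207.3, 158.0] 0.05270588235294118 [0.4378 0.2176 0.1   ]
0.68 [293.5, 304.2] 0.05993829881004848 [0.561  0.2773 0.1   ]
[0.04, 0.0, 0.33, 0.0] 
[0.04, 0.0, 0.33, 0.0] 
[0.05, 0.01, 0.34, 0.0] 
[0.04, 0.0, 0.33, 0.0] 
[0.05, 0.01, 0.34, 0.0] 
[0.04, 0.0, 0.33, 0.0] 
[0.05, 0.01, 0.34, 0.0] 
[0.04, 0.0, 0.33, 0.0]
```

Emit:
move_arm --motion '[[[0.06,0.01,0.33,0,0.7],[0.05,0.01,0.33,0,0.7],[0.05,0,0.34,0,0.7],[0.05,0.01,0.33,0,0.7],[0.05,0,0.34,0,0.7],[0.05,0,0.34,0,0.7],[0.05,0,0.34,0,0.7],[0.05,0,0.33,0,0.7]]]'

```text
clock: 9.65
position: [0.4749, 0.2984, 0.0945]
ee_rot: [[-0.993, 0.007, 0.121], [0.007, 1.0, -0.002], [-0.121, -0.001, -0.993]]
ft_force: [0.0, 0.1, -0.8]
finger_gap: 0.0597
finger_force: 0.0
```

Emit:
move_arm --motion '[[[0,0,0,0,0],[0,0,0,0,0],[0,0,0,0,0],[0,0,0,0,0],[0,0,0,0,0],[0,0,0,0,0],[0,0,0,0,0],[0,0,0,0,0]]]' --force 30

```text
clock: 10.45
position: [0.4752, 0.2992, 0.0948]
ee_rot: [[-0.993, 0.004, 0.122], [0.004, 1.0, -0.002], [-0.122, -0.002, -0.993]]
ft_force: [-1.5, 0.1, 5.6]
finger_gap: 0.0307
finger_force: 29.5
```

Emit:
move_arm --motion '[[[0,0,0,0,0],[0,0,0,0,0],[0,0,0,0,0],[0,0,0,0,0],[0,0,0,0,0],[0,0,0,0,0],[0,0,0,0,0],[0,0,0,0,0]]]' --force 80

```text
clock: 11.25
position: [0.4752, 0.2992, 0.095]
ee_rot: [[-0.993, 0.004, 0.122], [0.004, 1.0, -0.002], [-0.122, -0.002, -0.993]]
ft_force: [-1.8, -1.3, 8.5]
finger_gap: 0.0296
finger_force: 75.4
```

Run:
```python
from h import *
s=ctrl.read_state(); print(s['clock'],s['ft_force'],s['torque'],s['finger_gap'])
im=ctrl.camera('wrist'); cv2.imwrite('pics/w3.png',im)
```

```text
11.25 [-1.7666713  -1.30889561  8.45346061] [-0.34687833  0.25625017 -0.08867785] 0.02960973106624004
```

View pics/w3.png

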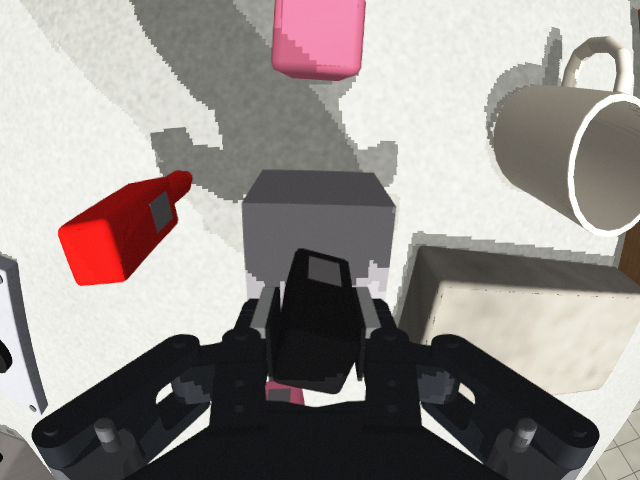

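Emit:
move_arm --motion '[[[0,0,0,0,0.5],[0,0,0,0,0.5],[0,0,0,0.5,0.5],[0,0,0,0.75,0.5],[0,0,0,0.75,0.45],[0,0,0,0,0.2],[0,0,0,0,0],[0,0,0,0,0]]]' --force 25

```text
clock: 12.1
position: [0.4745, 0.2988, 0.0938]
ee_rot: [[-0.954, 0.276, 0.12], [0.277, 0.961, -0.003], [-0.116, 0.031, -0.993]]
ft_force: [-0.5, -0.4, 0.3]
finger_gap: 0.0257
finger_force: 27.9
```

Emit:
move_arm --motion '[[[0,0,0,0,0],[0,0,0,0,0],[0,0,0,0,0],[0,0,0,0,0],[0,0,0,-0.7,0],[0,0,0,-0.7,0],[0,0,0,-0.7,0],[0,0,0,0,0]]]' --force 25

```text
clock: 12.9
position: [0.4746, 0.2989, 0.0938]
ee_rot: [[-0.993, -0.01, 0.12], [-0.011, 1.0, -0.003], [-0.12, -0.004, -0.993]]
ft_force: [-0.5, -0.0, -2.5]
finger_gap: 0.0257
finger_force: 27.6
```

Emit:
move_arm --motion '[[[0,0,0,0,0.42],[0,0,0,0,0.42],[0,0,0,0,0.42],[0,0,0,0,0],[0,0,0,0,0],[0,0,0,0,0],[0,0,0,0,0],[0,0,0,0,0]]]' --force 70

```text
clock: 13.7
position: [0.4749, 0.299, 0.0943]
ee_rot: [[-0.993, -0.01, 0.121], [-0.01, 1.0, -0.002], [-0.121, -0.004, -0.993]]
ft_force: [-1.4, -0.4, 5.0]
finger_gap: 0.0251
finger_force: 68.5
```

Run:
```python
from h import *
s=ctrl.read_state(); print(s['clock'],s['ft_force'],s['finger_gap'],s['position'],np.round(s['joints'],1))
np.save('Rg.npy',s['ee_rot'])
# strip: remeasured from top strip corners
ctrl.camera('top')
for q in ('strip','panel','boss','pad'):
    for d in ctrl.regions_of('top',q)[:1]:
        z={'strip':.022,'panel':.02,'boss':.07,'pad':.07}[q]
        b=cv2.boxPoints(rect(d['pixels'])); print(q,d['confidence'],np.round([onz('top',x,z)[:2] for x in b],4).tolist(),b.round().tolist())
plan([.4745,.2985,.20],0)
```

```text
13.7 [-1.38901185 -0.36289665  4.97980035] 0.025064038049677505 [0.47487198 0.29899924 0.09429751] [ 34.6  14.8 -26.3  43.2  -4.   33.8]
strip 0.76 [[0.5685, -0.0647], [0.5912, -0.0711], [0.542, -0.245], [0.5197, -0.2377]] [[343.0, 226.0], [345.0, 217.0], [420.0, 228.0], [419.0, 237.0]]
panel 0.9 [[0.5007, 0.0367], [0.7005, -0.0165], [0.6025, -0.3563], [0.4092, -0.2898]] [[304.0, 259.0], [317.0, 177.0], [461.0, 199.0], [449.0, 280.0]]
boss 0.96 [[0.4981, -0.2407], [0.5524, -0.2548], [0.5407, -0.31], [0.4867, -0.2953]] [[426.0, 241.0], [428.0, 217.0], [453.0, 219.0], [451.0, 243.0]]
pad 0.65 [[0.5346, -0.2683], [0.5318, -0.2909], [0.5063, -0.2861], [0.509, -0.2636]] [[435.0, 224.0], [445.0, 224.0], [445.0, 235.0], [435.0, 235.0]]
[-0.03, -0.0, -0.26, 0.0] 
[-0.03, -0.0, -0.26, 0.0] 
[-0.03, -0.0, -0.26, 0.0] 
[-0.03, -0.0, -0.26, 0.0] 
[-0.03, -0.0, -0.26, 0.0] 
[-0.03, -0.01, -0.27, 0.0] 
[-0.03, -0.0, -0.26, 0.0] 
[-0.04, -0.01, -0.27, 0.0]
```

Emit:
move_arm --motion '[[[-0.03,0,-0.26,0,0],[-0.03,0,-0.26,0,0],[-0.04,0,-0.36,0,0],[-0.05,0,-0.4,0,0],[-0.05,0,-0.4,0,0],[-0.05,0,-0.4,0,0],[-0.05,0,-0.4,0,0],[-0.05,0,-0.4,0,0]]]'

```text
clock: 14.75
position: [0.4744, 0.2992, 0.2407]
ee_rot: [[-0.993, -0.01, 0.12], [-0.011, 1.0, -0.003], [-0.12, -0.004, -0.993]]
ft_force: [0.2, 0.2, -1.9]
finger_gap: 0.0248
finger_force: 69.6
```

Run:
```python
from h import *
s=ctrl.read_state(); p=np.array(s['position']);print(s['clock'],s['ft_force'],s['finger_gap'],p,np.round(s['ee_rot'],4).tolist())
off=np.array([.4735,.2985,.014])-[.4749,.2990,.0943]
for c in ('side','top'):
    im=ctrl.camera(c); cv2.imwrite(f'pics/{c}1.png',im)
    for f in('tip_of',):
        for q in ('tip','tester'): print(c,q,[(d['confidence'],d['pixel']) for d in getattr(ctrl,f)(c,q)[:4]])
    print('expect tip',proj(c,p+off),'handle',proj(c,p+off+[0,0,.121]))
im=cv2.imread('pics/side1.png'); u=proj('side',p+off+[0,0,.06]).astype(int)
cv2.imwrite('pics/c3.png',cv2.resize(im[u[1]-50:u[1]+50,u[0]-50:u[0]+50],None,fx=6,fy=6,interpolation=cv2.INTER_CUBIC)); print(u)
```

```text
14.75 [ 0.15564324  0.20316006 -1.85718429] 0.024773851866303976 [0.47435701 0.29922675 0.24072157] [[-0.9927, -0.0101, 0.1203], [-0.0105, 0.9999, -0.0027], [-0.1202, -0.0039, -0.9927]]
side tip []
side tester [(0.79, [258.6, 191.9]), (0.68, [334.5, 197.1]), (0.63, [285.3, 213.4]), (0.61, [295.9, 143.3])]
expect tip [298.514416   141.63188222] handle [297.71185284  98.64303509]
top tip []
top tester [(0.77, [199.7, 329.6]), (0.76, [231.2, 298.1]), (0.69, [200.8, 242.8]), (0.2, [438.9, 230.4])]
expect tip [175.76681417 273.06225552] handle [155.55463579 261.13285738]
[298 120]
```

View pics/c3.png

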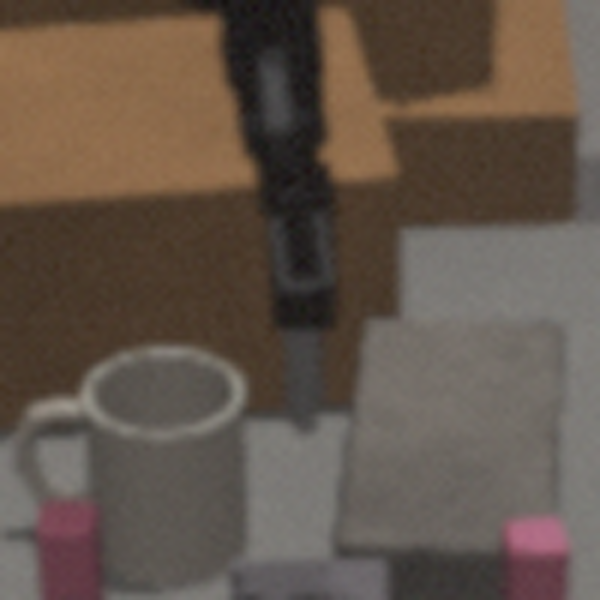

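Run:
```python
from h import *
R,p=plan([.5807,-.0691,.225],0);print();plan([.5807,-.0691,.1103],0,R=R,p=p)
```

```text
[-0.25, -0.92, 0.07, 0.0] 
[-0.25, -0.92, 0.07, 0.0] 
[-0.25, -0.92, 0.07, 0.0] 
[-0.25, -0.92, 0.07, 0.0] 
[-0.25, -0.93, 0.06, 0.0] 
[-0.25, -0.92, 0.07, 0.0] 
[-0.26, -0.93, 0.06, 0.0] 
[-0.25, -0.92, 0.07, 0.0] 

[0.03, 0.0, 0.28, 0.0] 
[0.03, 0.0, 0.28, 0.0] 
[0.04, 0.0, 0.29, 0.0] 
[0.03, 0.0, 0.28, 0.0] 
[0.04, 0.0, 0.29, 0.0] 
[0.03, 0.0, 0.28, 0.0] 
[0.04, 0.0, 0.29, 0.0] 
[0.03, 0.01, 0.28, 0.0]
```

Emit:
move_arm --motion '[[[-0.25,-0.92,0.07,0,0],[-0.25,-0.92,0.07,0,0],[-0.25,-0.92,0.07,0,0],[-0.25,-0.92,0.07,0,0],[-0.25,-0.93,0.06,0,0],[-0.25,-0.92,0.07,0,0],[-0.26,-0.93,0.06,0,0],[-0.25,-0.92,0.07,0,0]]]'

```text
clock: 15.85
position: [0.5808, -0.0705, 0.2244]
ee_rot: [[-0.993, -0.01, 0.118], [-0.01, 1.0, -0.002], [-0.118, -0.004, -0.993]]
ft_force: [0.8, 0.2, -1.6]
finger_gap: 0.0254
finger_force: 69.9
```

Emit:
move_arm --motion '[[[0.03,0,0.28,0,0],[0.03,0,0.28,0,0],[0.04,0,0.29,0,0],[0.03,0,0.28,0,0],[0.04,0,0.29,0,0],[0.03,0,0.28,0,0],[0.04,0,0.29,0,0],[0.03,0,0.28,0,0]]]'

```text
clock: 16.65
position: [0.5803, -0.0689, 0.1093]
ee_rot: [[-0.993, -0.01, 0.118], [-0.01, 1.0, -0.002], [-0.118, -0.004, -0.993]]
ft_force: [0.8, -0.2, -1.6]
finger_gap: 0.0251
finger_force: 70.4
```

Run:
```python
from h import *
s=ctrl.read_state(); p=np.array(s['position']);print(s['clock'],s['ft_force'],p,np.round(s['ee_rot'],4).tolist())
off=np.array([-.0014,-.0005,-.0803])
im=ctrl.camera('side')
print('expect tip',proj('side',p+off))
for q in('strip','foot','boss','pad'): print(q,[(d['confidence'],d['pixel']) for d in ctrl.tip_of('side',q)[:2]])
u0=np.array([290,250]); c=im[250:380,285:415]; cv2.imwrite('pics/c4.png',cv2.resize(c,None,fx=4.6,fy=4.6,interpolation=cv2.INTER_CUBIC))
for n,X in dict(e1=[.5797,-.0681,.022],e2=[.531,-.2414,.022],mid=[.5552,-.1547,.022]).items(): print(n,proj('side',np.array(X)))
cv2.imwrite('pics/w4.png',ctrl.camera('wrist'))
for q in('pad','boss'): print(q,[(d['confidence'],d['pixel'],onz('wrist',d['pixel'],.07)) for d in ctrl.tip_of('wrist',q)[:2]])
```

```text
16.65 [ 0.80037336 -0.24911749 -1.62432577] [ 0.58029746 -0.06888156  0.10930258] [[-0.993, -0.0101, 0.1176], [-0.0104, 0.9999, -0.0024], [-0.1175, -0.0037, -0.9931]]
expect tip [352.59562727 281.74786335]
strip [(0.87, [346.1, 315.7]), (0.46, [324.3, 155.6])]
foot [(0.61, [357.9, 275.4])]
boss [(0.77, [336.1, 366.1])]
pad [(0.57, [352.1, 280.8]), (0.53, [339.2, 352.2])]
e1 [352.74029761 283.44925837]
e2 [337.62111346 347.74824187]
mid [345.51350193 313.85990214]
pad []
boss [(0.72, [33.7, 160.7], array([ 0.52146853, -0.23513394,  0.07      ]))]
```

View pics/c4.png

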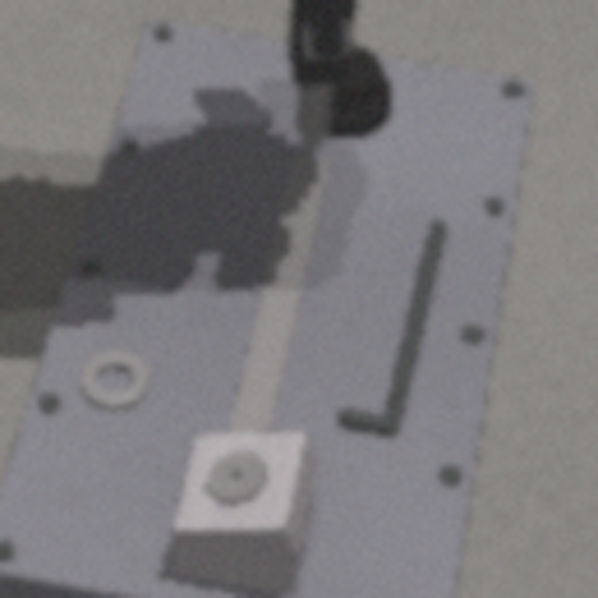

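Emit:
move_arm --motion '[[[0,0,0.06,0,0],[0.01,0,0.06,0,0],[0,0,0.05,0,0],[0,0,0.05,0,0],[0,0,0,0,0],[0,0,0,0,0],[0,0,0,0,0],[0,0,0,0,0]]]'

```text
clock: 17.85
position: [0.5825, -0.069, 0.1006]
ee_rot: [[-0.993, -0.01, 0.12], [-0.011, 1.0, -0.003], [-0.12, -0.004, -0.993]]
ft_force: [-0.4, -0.6, -0.1]
finger_gap: 0.0251
finger_force: 70.6
```

Run:
```python
from h import *
s=ctrl.read_state(); p=np.array(s['position']);print(s['clock'],s['ft_force'],p)
g=p+[-.0481,-.1703,0]
R,q=plan((p+g)/2,0,dec=3);plan(g,0,R=R,p=q,dec=3)
o1,d1=ray('top',(440,229.5));o2,d2=ray('side',(336.5,352.8))
A=np.c_[d1,-d2];t=np.linalg.lstsq(A,o2-o1,rcond=None)[0];print('pad',o1+d1*t[0],o2+d2*t[1],onz('top',(440,229.5),.07),onz('side',(336.5,352.8),.07))
```

```text
17.85 [-0.3900018  -0.56174569 -0.08059525] [ 0.58249552 -0.06899213  0.10057465]
[0.062, -0.212, -0.007, 0.0] 
[0.062, -0.212, -0.007, 0.0] 
[0.062, -0.212, -0.007, 0.0] 
[0.062, -0.212, -0.006, 0.0] 
[0.062, -0.213, -0.007, 0.0] 
[0.062, -0.212, -0.006, 0.0] 
[0.062, -0.213, -0.007, 0.0] 
[0.061, -0.212, -0.006, 0.0] 
[0.062, -0.212, -0.007, 0.0] 
[0.062, -0.212, -0.007, 0.0] 
[0.062, -0.212, -0.007, 0.0] 
[0.062, -0.212, -0.007, 0.0] 
[0.062, -0.213, -0.006, 0.0] 
[0.062, -0.212, -0.007, 0.0] 
[0.062, -0.213, -0.006, 0.0] 
[0.062, -0.212, -0.007, 0.0] 
pad [ 0.52306681 -0.28051754  0.05894044] [ 0.5243874  -0.28032091  0.05920042] [ 0.5203971  -0.27721054  0.07      ] [ 0.52341889 -0.28809554  0.07      ]
```

Emit:
move_arm --motion '[[[0,0,0.04,0,0],[0.043,-0.148,-0.005,0,0],[0.043,-0.148,-0.005,0,0],[0.043,-0.148,-0.005,0,0],[0.043,-0.148,-0.005,0,0],[0.043,-0.148,-0.005,0,0],[0.043,-0.148,-0.005,0,0],[0.043,-0.148,-0.005,0,0]]]'

```text
clock: 18.65
position: [0.5679, -0.1217, 0.0986]
ee_rot: [[-0.993, -0.01, 0.12], [-0.01, 1.0, -0.003], [-0.12, -0.004, -0.993]]
ft_force: [0.8, 1.5, 0.3]
finger_gap: 0.0249
finger_force: 70.6
```

Emit:
move_arm --motion '[[[0.043,-0.148,-0.005,0,0],[0.043,-0.148,-0.005,0,0],[0.043,-0.148,-0.005,0,0],[0.043,-0.148,-0.005,0,0],[0.043,-0.148,-0.005,0,0],[0.043,-0.148,-0.005,0,0],[0.043,-0.148,-0.005,0,0],[0.043,-0.148,-0.005,0,0]]]'

```text
clock: 19.45
position: [0.5512, -0.1809, 0.0987]
ee_rot: [[-0.993, -0.01, 0.12], [-0.011, 1.0, -0.003], [-0.12, -0.004, -0.993]]
ft_force: [0.5, 2.5, 0.5]
finger_gap: 0.0251
finger_force: 70.6
```

Emit:
move_arm --motion '[[[0.043,-0.148,-0.005,0,0],[0.043,-0.148,-0.005,0,0],[0.043,-0.148,-0.005,0,0],[0.043,-0.148,-0.005,0,0],[0.043,-0.148,-0.005,0,0],[0.043,-0.148,-0.005,0,0],[0.043,-0.148,-0.005,0,0],[0.03,-0.11,-0.004,0,0]]]'

```text
clock: 20.25
position: [0.5351, -0.2385, 0.0989]
ee_rot: [[-0.993, -0.01, 0.12], [-0.01, 1.0, -0.003], [-0.12, -0.004, -0.993]]
ft_force: [0.2, 1.7, -0.4]
finger_gap: 0.0254
finger_force: 70.6
```

Run:
```python
from h import *
s=ctrl.read_state(); p=np.array(s['position']);print(s['clock'],s['ft_force'],p)
off=np.array([-.0014,-.0005,-.0803])
im=ctrl.camera('side'); print('expect tip (4mm in)',proj('side',p+off+[0,0,.004]))
top=ctrl.camera('top'); print('pad top',[(d['confidence'],d['pixel']) for d in ctrl.tip_of('top','pad')[:2]])
c=im[290:390,285:415]; t=top[195:265,395:475]
cv2.imwrite('pics/c5.png',np.vstack([cv2.resize(c,(520,400),interpolation=cv2.INTER_CUBIC)]))
cv2.imwrite('pics/top2.png',top)
```

```text
20.25 [ 0.21970825  1.70381426 -0.39332277] [ 0.53507907 -0.23853897  0.09893396]
expect tip (4mm in) [338.85678234 346.53936888]
pad top [(0.5, [439.4, 228.1]), (0.44, [327.9, 210.9])]
```

View pics/c5.png

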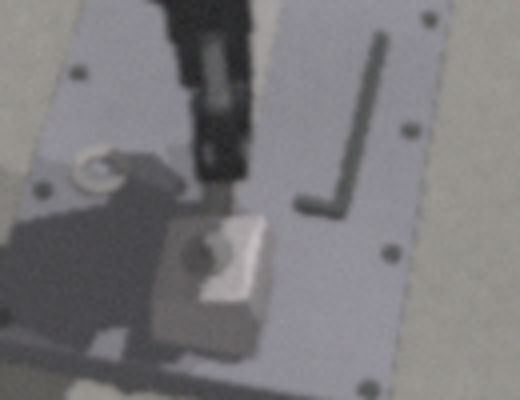

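Run:
```python
from h import *
R=np.array(ctrl.read_state()['ee_rot']);p=np.array([.5344,-.2409,.0989])
R,p=plan([.535,-.24,.25],n=5,R=R,p=p);print();R,p=plan([.664,-.188,.55],R=R,p=p);print()
plan(p+[.16*.962,-.16*.272,0],R=R,p=p)
```

```text
[-0.07, 0.0, -0.6, 0.0] 
[-0.08, 0.0, -0.6, 0.0] 
[-0.07, 0.0, -0.6, 0.0] 
[-0.08, 0.0, -0.6, 0.0] 
[-0.07, 0.0, -0.6, 0.0] 

[-0.41, 0.12, -0.71, 0.0] 
[-0.41, 0.12, -0.71, 0.0] 
[-0.41, 0.12, -0.71, 0.0] 
[-0.41, 0.12, -0.7, 0.0] 
[-0.41, 0.13, -0.71, 0.0] 
[-0.41, 0.12, -0.7, 0.0] 
[-0.42, 0.13, -0.71, 0.0] 
[-0.41, 0.12, -0.7, 0.0] 

[-0.38, -0.11, 0.05, 0.0] 
[-0.38, -0.11, 0.05, 0.0] 
[-0.38, -0.11, 0.05, 0.0] 
[-0.38, -0.11, 0.04, 0.0] 
[-0.38, -0.11, 0.05, 0.0] 
[-0.38, -0.12, 0.04, 0.0] 
[-0.38, -0.11, 0.05, 0.0] 
[-0.39, -0.12, 0.04, 0.0]
```

Emit:
move_arm --motion '[[[0.015,-0.05,0.01,0,0],[0,0,0,0,0],[0,0,0,0,0],[-0.07,0,-0.6,0,0],[-0.08,0,-0.6,0,0],[-0.07,0,-0.6,0,0],[-0.08,0,-0.6,0,0],[-0.07,0,-0.6,0,0]]]'

```text
clock: 21.2
position: [0.5346, -0.2393, 0.2503]
ee_rot: [[-0.993, -0.01, 0.119], [-0.011, 1.0, -0.002], [-0.119, -0.003, -0.993]]
ft_force: [1.0, -0.6, -2.1]
finger_gap: 0.0251
finger_force: 70.3
```

Emit:
move_arm --motion '[[[-0.41,0.12,-0.71,0,0],[-0.41,0.12,-0.71,0,0],[-0.41,0.12,-0.71,0,0],[-0.41,0.12,-0.7,0,0],[-0.41,0.13,-0.71,0,0],[-0.41,0.12,-0.7,0,0],[-0.42,0.13,-0.71,0,0],[-0.41,0.12,-0.7,0,0]]]' --force 90

```text
clock: 22.0
position: [0.659, -0.1915, 0.5358]
ee_rot: [[-0.992, -0.011, 0.123], [-0.012, 1.0, -0.003], [-0.123, -0.004, -0.992]]
ft_force: [1.5, -0.7, -1.1]
finger_gap: 0.025
finger_force: 89.5
```

Emit:
move_arm --motion '[[[-0.38,-0.11,0.05,0,0],[-0.38,-0.11,0.05,0,0],[-0.38,-0.11,0.05,0,0],[-0.38,-0.11,0.04,0,0],[-0.38,-0.11,0.05,0,0],[-0.38,-0.12,0.04,0,0],[-0.38,-0.11,0.05,0,0],[-0.39,-0.12,0.04,0,0]]]'

```text
clock: 22.8
position: [0.7646, -0.2212, 0.4863]
ee_rot: [[-0.981, -0.007, 0.193], [-0.011, 1.0, -0.024], [-0.192, -0.026, -0.981]]
ft_force: [-0.1, -1.2, -1.8]
finger_gap: 0.025
finger_force: 89.7
```

```bash
cat > tilt.py <<'E'
from h import *
s=ctrl.read_state(); p=np.array(s['position']);R=np.array(s['ee_rot']);Rg=np.load('Rg.npy')
ax=(R@Rg.T)@[0,0,1.]; n=np.array([-np.sin(.349)*.962,np.sin(.349)*.272,np.cos(.349)])
if __name__=='__main__':
    print(s['clock'],p,R.round(4).tolist(),np.round(s['joints'],1)); print('axis',ax,'lean',np.degrees(np.arccos(ax[2])),'err to normal',np.degrees(np.arccos(ax@n)),'dir',np.degrees(np.arctan2(-ax[1],-ax[0])))
E
python3 tilt.py
```

```text
22.8 [ 0.76457572 -0.22116043  0.48633203] [[-0.9813, -0.0067, 0.1926], [-0.0115, 0.9997, -0.0237], [-0.1923, -0.0255, -0.981]] [-16.9  43.1  71.5 107.5   1.9 -17.3]
axis [-0.07262351  0.02127432  0.9971325 ] lean 4.340031887282928 err to normal 15.658010086212576 dir -16.32740866007773
```

Emit:
move_arm --motion '[[[-0.78,-0.215,-0.39,0,0],[-0.78,-0.215,-0.39,0,0],[-0.78,-0.215,-0.39,0,0],[-0.78,-0.215,-0.39,0,0],[-0.78,-0.215,-0.39,0,0],[-0.78,-0.215,-0.39,0,0],[-0.78,-0.215,-0.39,0,0],[-0.78,-0.215,-0.39,0,0]]]'

```text
clock: 23.6
position: [0.8493, -0.2421, 0.5634]
ee_rot: [[-0.896, 0.018, 0.444], [-0.028, 0.995, -0.097], [-0.444, -0.099, -0.891]]
ft_force: [0.4, -0.6, -1.7]
finger_gap: 0.025
finger_force: 89.7
```

```bash
python3 tilt.py
```

```text
23.6 [ 0.84925557 -0.24211215  0.56343641] [[-0.8958, 0.0184, 0.4441], [-0.0278, 0.9949, -0.0972], [-0.4437, -0.0994, -0.8907]] [-16.6  40.1  71.5  94.4   2.  -16.5]
axis [-0.33277595  0.09620432  0.93808576] lean 20.267469671561553 err to normal 0.5562756851937083 dir -16.124389783745464
```

```bash
cat > pad.py <<'E'
from tilt import *
offT=np.array([-.0014,-.0005,-.0803]); rel=R@Rg.T@offT   # tip - TCP
padp=np.array([.523,-.2803,.060])
E
python3 - <<'E'
from pad import *
n=ax; g=padp+n*.05-rel; print(rel,g,np.linalg.norm(g-p))
for px in [(440,229.5),(439.4,228.1)]:print(onz('top',px,.06))
R2,p2=plan(p+(g-p)*.5);print();plan(g,R=R2,p=p2)
E
```

```text
[ 0.02538892 -0.00823107 -0.07574927] [ 0.48097229 -0.26725871  0.18265356] 0.530339991653332
[ 0.52281104 -0.28020072  0.06      ]
[ 0.52626214 -0.27943657  0.06      ]
[0.62, 0.01, 0.22, 0.0] 
[0.63, 0.01, 0.22, 0.0] 
[0.62, 0.01, 0.22, 0.0] 
[0.63, 0.01, 0.22, 0.0] 
[0.62, 0.01, 0.23, 0.0] 
[0.63, 0.0, 0.22, 0.0] 
[0.62, 0.01, 0.23, 0.0] 
[0.63, 0.0, 0.22, 0.0] 

[0.62, 0.01, 0.22, 0.0] 
[0.62, 0.01, 0.22, 0.0] 
[0.63, 0.01, 0.22, 0.0] 
[0.62, 0.01, 0.22, 0.0] 
[0.63, 0.01, 0.23, 0.0] 
[0.62, 0.0, 0.22, 0.0] 
[0.63, 0.01, 0.23, 0.0] 
[0.62, 0.0, 0.22, 0.0]
```

Emit:
move_arm --motion '[[[0.62,0.01,0.22,0,0],[0.63,0.01,0.22,0,0],[0.62,0.01,0.22,0,0],[0.63,0.01,0.22,0,0],[0.62,0.01,0.23,0,0],[0.63,0,0.22,0,0],[0.62,0.01,0.23,0,0],[0.63,0,0.22,0,0]]]'

```text
clock: 24.4
position: [0.6825, -0.2548, 0.3924]
ee_rot: [[-0.896, 0.018, 0.443], [-0.028, 0.995, -0.097], [-0.443, -0.1, -0.891]]
ft_force: [1.0, -0.1, -2.5]
finger_gap: 0.025
finger_force: 89.8
```

Emit:
move_arm --motion '[[[0.62,0.01,0.22,0,0],[0.62,0.01,0.22,0,0],[0.63,0.01,0.22,0,0],[0.62,0.01,0.22,0,0],[0.63,0.01,0.23,0,0],[0.62,0,0.22,0,0],[0.63,0.01,0.23,0,0],[0.62,0,0.22,0,0]]]'

```text
clock: 25.2
position: [0.4984, -0.2675, 0.2027]
ee_rot: [[-0.896, 0.018, 0.443], [-0.028, 0.995, -0.098], [-0.443, -0.1, -0.891]]
ft_force: [0.3, -0.4, -2.1]
finger_gap: 0.0248
finger_force: 89.8
```

```bash
python3 tilt.py
python3 - <<'E'
from pad import *
tip=p+rel; print('tip',tip,s['ft_force'])
side=ctrl.camera('side'); wr=ctrl.camera('wrist')
print('side: tip',proj('side',tip),'pad',proj('side',padp)); print('wrist: tip',proj('wrist',tip),'pad',proj('wrist',padp))
for c in('side','wrist'): print(c,[(q,d['confidence'],d['pixel']) for q in('pad','tip') for d in ctrl.tip_of(c,q)[:2]])
cv2.imwrite('pics/side3.png',side);cv2.imwrite('pics/w5.png',wr)
a=cv2.resize(side[290:390,290:390],(400,400),interpolation=cv2.INTER_CUBIC)
u=np.clip(proj('wrist',padp).astype(int),60,[580,420]);print(u)
b=cv2.resize(wr[u[1]-60:u[1]+60,u[0]-60:u[0]+60],(400,400),interpolation=cv2.INTER_CUBIC)
cv2.imwrite('pics/c6.png',np.hstack([a,b]))
E
```

```text
25.2 [ 0.49840518 -0.26751596  0.2026681 ] [[-0.8961, 0.0183, 0.4434], [-0.0282, 0.9948, -0.098], [-0.4429, -0.1003, -0.891]] [-33.8  -4.5 -38.8  30.3   9.5 -31.9]
axis [-0.33197282  0.09697317  0.93829114] lean 20.233472904621983 err to normal 0.5544834601401394 dir -16.283705333041315
tip [ 0.52372926 -0.27580914  0.1269039 ] [ 0.29818338 -0.36339699 -2.1043259 ]
side: tip [337.02523166 328.81084361] pad [335.78971303 352.57413458]
wrist: tip [311.26214475 243.13183303] pad [314.45598238 182.30037607]
side [('pad', 0.55, [341.3, 351.6]), ('pad', 0.47, [383.0, 195.2]), ('tip', 0.51, [336.1, 326.7])]
wrist [('pad', 0.89, [313.3, 188.5]), ('tip', 0.35, [313.0, 231.6])]
[319 168]
```

View pics/c6.png

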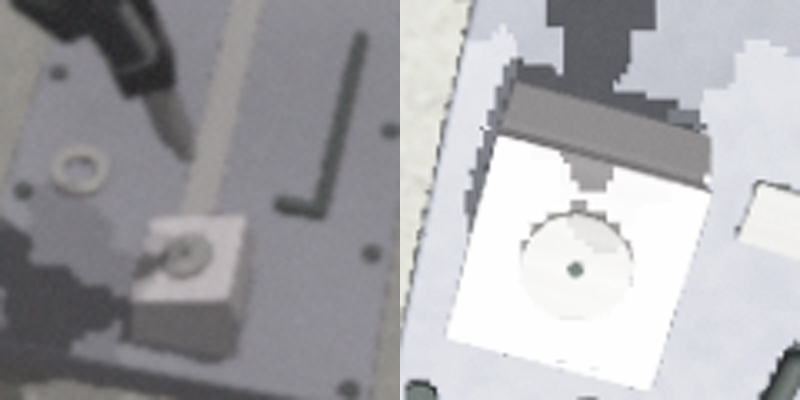

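```bash
cat > dot.py <<'E'
from pad import *
def dot():
    wr=ctrl.camera('wrist'); g=cv2.cvtColor(wr,cv2.COLOR_BGR2GRAY)
    c=[d['pixel'] for d in ctrl.tip_of('wrist','pad') if d['confidence']>.4][0]; x,y=np.round(c).astype(int)
    w=255.-g[y-6:y+7,x-6:x+7]; w=np.clip(w-np.median(w)-30,0,None); yy,xx=np.mgrid[y-6:y+7,x-6:x+7]
    return c,np.array([(w*xx).sum(),(w*yy).sum()])/w.sum(),w.sum()
if __name__=='__main__':
    c,px,m=dot(); print('clock',s['clock'],'tcp',p,'tip',p+rel,ax); print('net',c,'dot',px,m)
    o,d=ray('wrist',px)
    for z in (.058,.06,.062,.07): print(z,onz('wrist',px,z))
    for name,q in (('side',(336.4,353.3)),('top',(440,229.5)),('top',(439.4,228.1))):
        o2,d2=ray(name,q); t=np.linalg.lstsq(np.c_[d,-d2],o2-o,rcond=None)[0]; print(name,o+d*t[0],o2+d2*t[1])
E
python3 dot.py
```

```text
clock 25.5 tcp [ 0.50083512 -0.26819521  0.20481331] tip [ 0.52627479 -0.27652534  0.1290919 ] [-0.33340296  0.09742611  0.93773697]
net [318.1, 170.3] dot [316.37706093 171.03225806] 1395.0
0.058 [ 0.52647944 -0.28251661  0.058     ]
0.06 [ 0.52521962 -0.28230136  0.06      ]
0.062 [ 0.5239598 -0.2820861  0.062    ]
0.07 [ 0.5189205  -0.28122507  0.07      ]
side [ 0.52454861 -0.28218671  0.06106524] [ 0.52396235 -0.28257025  0.06073722]
top [ 0.52354624 -0.28201544  0.06265653] [ 0.52240375 -0.2796962   0.06168725]
top [ 0.52853992 -0.28286868  0.05472893] [ 0.52772174 -0.28121563  0.05403564]
```

```bash
sed -i 's/^padp=.*/padp=np.array([.5242,-.2820,.0610])/' pad.py
python3 - <<'E'
from pad import *
g=padp+ax*.015-rel; print(p,g,s['ft_force']); plan(g)
E
```

```text
[ 0.50084522 -0.26798104  0.20459119] [ 0.49380253 -0.27224898  0.15080652] [ 0.35497466  0.61054523 -2.47724305]
[0.08, 0.0, 0.11, 0.0] 
[0.08, 0.0, 0.11, 0.0] 
[0.07, 0.0, 0.11, 0.0] 
[0.08, 0.0, 0.11, 0.0] 
[0.07, 0.01, 0.12, 0.0] 
[0.08, 0.0, 0.11, 0.0] 
[0.07, 0.01, 0.12, 0.0] 
[0.08, 0.0, 0.11, 0.0]
```

Emit:
move_arm --motion '[[[0.09,0,0.13,0,0],[0.09,0,0.13,0,0],[0.09,0,0.13,0,0],[0.09,0,0.13,0,0],[0.09,0.01,0.13,0,0],[0.08,0,0.12,0,0],[0.08,0.01,0.12,0,0],[0,0,0,0,0]]]'

```text
clock: 26.4
position: [0.4905, -0.271, 0.1478]
ee_rot: [[-0.898, 0.018, 0.44], [-0.027, 0.995, -0.095], [-0.44, -0.098, -0.893]]
ft_force: [-0.5, 0.1, -2.4]
finger_gap: 0.0249
finger_force: 89.8
```

```bash
python3 dot.py
python3 - <<'E'
from pad import *
v=padp-(p+rel); print('tip to pad: along axis',v@ax,'perp',v-ax*(v@ax),'tool perp',R.T@(v-ax*(v@ax)))
for c in('side',):
    im=ctrl.camera(c); print('tip exp',proj(c,p+rel),[(q,d['confidence'],d['pixel']) for q in('tip','pad') for d in ctrl.tip_of(c,q)[:2]])
print('wrist tip exp',proj('wrist',p+rel))
E
```

```text
clock 26.4 tcp [ 0.49050502 -0.270979    0.14781292] tip [ 0.5155396  -0.27906187  0.07192987] [-0.32838829  0.09437123  0.93981658]
net [312.4, 231.4] dot [nan nan] 0.0
0.058 [ 0.53739312 -0.28165121  0.058     ]
0.06 [ 0.53554803 -0.28142038  0.06      ]
0.062 [ 0.53370294 -0.28118955  0.062     ]
0.07 [ 0.52632258 -0.28026623  0.07      ]
side [ 0.52823158 -0.28050505  0.06793072] [ 0.52365003 -0.28508189  0.06423227]
top [ 0.52016613 -0.27949603  0.07667333] [ 0.51912551 -0.27563539  0.07526773]
top [ 0.52472874 -0.28006683  0.07172766] [ 0.52372413 -0.27634307  0.07037108]
tip to pad: along axis -0.01439341044984077 perp [ 0.00289515 -0.00100099  0.0011189 ] tool perp [-0.00306323 -0.00105386  0.0003766 ]
tip exp [332.58223271 348.21611258] [('tip', 0.63, [299.8, 192.4]), ('tip', 0.32, [346.3, 313.6]), ('pad', 0.51, [339.7, 354.0])]
wrist tip exp [315.86024672 230.6142221 ]dot.py:6: RuntimeWarning: invalid value encountered in divide
  return c,np.array([(w*xx).sum(),(w*yy).sum()])/w.sum(),w.sum()
```

Run:
```python
from pad import *
wr=ctrl.camera('wrist');g=cv2.cvtColor(wr,cv2.COLOR_BGR2GRAY);cv2.imwrite('pics/w6.png',wr)
print('clock',s['clock'],p,s['ft_force'],'tip exp',proj('wrist',p+rel),'pad exp',proj('wrist',padp))
for y in range(170,276,3): print(y,' '.join('%3d'%v for v in g[y,268:366:3]))
```

```text
clock 26.65 [ 0.49187179 -0.271711    0.14996695] [-0.01713584  0.65221802 -2.14854021] tip exp [315.24180068 232.12762194] pad exp [314.2622336  226.85015497]
170 130 219 231 230 230 214 133 114 146 149 152 149 150 149 150 150 149 147 148 147 146 128  99  96  95  94 129 127 128 131 226 228 228
173 183 228 230 229 230 209 133 137 149 149 149 148 148 149 147 149 150 149 149 147 147 146 145 149 138 138 133 128 130 131 226 225 225
176 184 230 230 229 229 134 131 151 152 151 147 149 150 149 148 148 152 148 149 147 149 149 146 149 148 149 146 148 120 129 145 226 224
179 176 229 229 230 229 134 129 123 120 134 150 153 151 149 150 147 150 149 147 148 147 146 147 148 148 147 148 145 148 150 146 219 226
182 207 229 232 231 158 131 127 211 122 122 122 124 122 135 152 152 151 149 150 148 149 149 147 147 146 145 148 145 146 149 148 216 226
185 223 229 229 228 174 130 243 254 254 249 237 181 121 122 124 125 131 144 155 153 148 149 147 148 147 147 148 146 146 146 146 227 226
188 223 229 229 228 158  94 254 254 253 252 252 252 252 167 156 144 119 122 125 125 140 149 152 150 149 149 146 148 148 148 
[... 3255 characters left out ...]
 228 226 227 227 226
263 228 228 229 229 229 229 201  12  15  10  21  67  66  66  67  66  67  66  66  66  68  34  16  15  12  82 226 227 225 225 227 227 228
266 224 227 228 229 229 228 149  11  13  14  20  64  66  66  66  65  67  64  65  65  64  44  13  12  14  10 227 226 224 225 224 225 225
269 229 229 220 226 220 229  49  11  15  14  30  66  66  67  65  63  67  64  63  65  64  52  14  10  13  15 226 227 228 226 226 227 224
272 228 232 224 232 228 228   6  14  13  14  35  67  68  65  65  65  68  67  67  67  67  66  15  12  13  12 224 225 226 226 227 227 226
275 231 229 226 230 231 226  13  10  13  14  44  69  66  64  66  65  67  67  68  66  66  66  15  15  14  13 192 219 226 226 222 224 227
```

Run:
```python
from pad import *
c=p+rel+ax*.005; q=ctrl.camera_params('wrist'); cam=-np.array(q['R']).T@np.array(q['t'])
d=c-cam; D=np.linalg.norm(d); f=np.array(q['mtx'])[0,0]
print('ball centre px',proj('wrist',c),'radius px',f*np.arcsin(.005/D),'D',D,'f',f)
v=padp-(p+rel); print('along',v@ax,'tool perp mm',R.T@(v-ax*(v@ax))*1e3)
# jacobian px per mm in tool x,y
for i in(0,1): print(proj('wrist',c+R[:,i]*.001)-proj('wrist',c))
b=c-ax*.0; print('pad centre',proj('wrist',padp),'edges',[proj('wrist',padp+.013*e).round(1).tolist() for e in (np.cross(ax,[0,0,1])/np.linalg.norm(np.cross(ax,[0,0,1])),np.array([.962*.94,-.272*.94,.342]))])
```

```text
ball centre px [315.31858545 235.09430136] radius px 8.26389622166244 D 0.2248811680722744 f 371.64829954431775
along -0.014893406871889362 tool perp mm [-2.35837434 -0.74775897  0.28970575]
[ 1.21873357e-04 -1.59396926e+00]
[ 1.65267155e+00 -2.75030316e-04]
pad centre [314.2622336  226.85015497] edges [[333.2, 232.0], [309.0, 244.2]]
```

Run:
```python
from pad import *
v=padp-(p+rel); t=R.T@(v-ax*(v@ax)); t[1]+=.0003; a=R.T@-ax
print('perp units',t/.05,'axis dir',a, 'lin total 18mm', (t+a*.018)/.05, 'extra 4mm',a*.004/.05)
```

```text
perp units [-0.04716749 -0.00895518  0.00579411] axis dir [0.12077421 0.00368076 0.99267318] lin total 18mm [-0.00368877 -0.00763011  0.36315646] extra 4mm [0.00966194 0.00029446 0.07941385]
```

Emit:
move_arm --motion '[[[-0.047,-0.009,0.006,0,0],[0.008,0,0.065,0,0],[0.008,0,0.065,0,0],[0.008,0,0.065,0,0],[0.007,0,0.06,0,0],[0.007,0,0.06,0,0],[0.006,0,0.042,0,0],[0,0,0,0,0]]]'

```text
clock: 27.5
position: [0.4995, -0.2736, 0.133]
ee_rot: [[-0.897, 0.018, 0.441], [-0.027, 0.995, -0.096], [-0.441, -0.098, -0.892]]
ft_force: [-1.2, 1.5, -0.6]
finger_gap: 0.0252
finger_force: 89.9
```

Run:
```python
from pad import *
print(s['clock'],p,'F axis',np.array(s['ft_force'])@ax,s['ft_force']); v=padp-(p+rel); print('along mm',v@ax*1e3,'perp tool',R.T@(v-ax*(v@ax))*1e3)
print([np.round((ctrl.camera('side'),np.array(ctrl.read_state()['ft_force'])@ax)[1],2) for _ in range(5)])
s=ctrl.read_state();print(s['position'],s['ft_force'])
```

```text
27.5 [ 0.4995448  -0.27355521  0.13298549] F axis -0.0032913601624063754 [-1.16593754  1.52529127 -0.56762579]
along mm 3.7533493050632916 perp tool [-0.78417453 -0.67032203  0.0978926 ]
[np.float64(-0.08), np.float64(-0.07), np.float64(1.46), np.float64(0.45), np.float64(0.64)]
[ 0.49947528 -0.27357953  0.13333177] [-0.95526117  0.8902782   0.25653496]
```

Emit:
move_arm --motion '[[[-0.012,-0.006,0,0,0],[0.003,0,0.02,0,0],[0.002,0,0.02,0,0],[0.002,0,0.02,0,0],[0,0,0,0,0],[0,0,0,0,0],[0,0,0,0,0],[0,0,0,0,0]]]'

```text
clock: 28.55
position: [0.5011, -0.2743, 0.1308]
ee_rot: [[-0.897, 0.018, 0.442], [-0.028, 0.995, -0.097], [-0.441, -0.099, -0.892]]
ft_force: [-2.5, 1.1, 1.0]
finger_gap: 0.025
finger_force: 90.1
```

```bash
python3 tilt.py
python3 - <<'E'
from pad import *
F=[];P=[]
for _ in range(10):
    ctrl.camera('wrist'); s=ctrl.read_state(); F.append(np.array(s['ft_force'])@ax); P.append(s['position'])
v=padp-(np.mean(P,0)+rel); print(s['clock'],'F',np.mean(F),np.std(F),'along mm',v@ax*1e3,'perp tool',R.T@(v-ax*(v@ax))*1e3)
g=cv2.cvtColor(ctrl.camera('wrist'),cv2.COLOR_BGR2GRAY); print('tip+ball px',proj('wrist',padp+ax*.005),'pad',proj('wrist',padp))
for y in range(190,262,4): print(y,' '.join('%3d'%v for v in g[y,280:356:3]))
E
```

```text
28.55 [ 0.50111943 -0.27425918  0.13078855] [[-0.897, 0.0181, 0.4417], [-0.0275, 0.9949, -0.0966], [-0.4412, -0.0988, -0.892]] [-34.3   0.9 -44.2  19.7   9.7 -32.4]
axis [-0.33017449  0.09552725  0.93907367] lean 20.103431718400056 err to normal 0.49648668887342196 dir -16.136400303828424
29.05 F 1.0850293676290153 0.3686218640988036 along mm 6.419616148482868 perp tool [-0.02313203 -0.17286818  0.00345536]
tip+ball px [314.92584695 239.37559409] pad [314.95610466 236.10748769]
190 134 154 253 253 251 230 147 137 122 127 129 128 134 147 154 155 153 151 151 151 150 152 151 150 151 149
194 106 227 252 252 253 245 171 170 173 170 167 157 119 127 127 127 126 129 150 154 153 155 148 151 148 152
198 116 250 252 252 252 243 164 169 170 169 172 172 172 173 172 165 152 125 125 126 128 131 138 145 155 151
202 114 253 253 253 253 244 168 167 166 168 167 170 168 168 171 171 173 174 173 171 233 167 135 125 128 126
206 249 255 255 255 253 245 174 175 175 172 168 167 170 169 167 166 169 167 168 169 253 253 253 253 251 238
210 254 255 255 255 254 253 253 253 174 173 173 174 175 173 173 168 203 253 2
[... 626 characters left out ...]
  91  87  99 156 251 251 255 255 255 255 255 255 255
238 255 255 255 255 254 252 252 252  80  86  88  91  92  90  88  84 189 252 252 255 254 255 255 255 255 251
242 255 255 255 255 255 252 252 209  82  87  91  91  90  91  86  86 125 253 249 255 255 255 255 255 255 228
246 255 255 255 255 255 254 252 172  83  86  90  90  91  90  88  85 103 252 254 255 255 255 255 254 253 227
250 255 255 255 255 255 255 254 132  80  89  93  89  90  91  87  86  83 254 255 255 255 255 255 255 231 227
254 255 254 255 255 217  85  84  28  27  28  29  29  29  32  28  28  29  84  85 149 254 255 255 254 228 226
258 255 255 255  13  15  18  14  14  15  13  14  14  17  17  12  13  13  13  18  13  15 253 255 200 227 227
```

```bash
python3 -c "
from plant import ctrl
print(ctrl.sign_off())"
```

```text
the job is handed in; nothing more can be done
None
```

The job is handed in: the tester was run upright along the strip from the foot end to the boss end (about 3 to 4 mm pushed in, with slightly different force readings along the way). It is now held on the middle of the pad, within about 0.5° of square and about 7 mm (half way) in by force and position. I don't have the judge's verdict.

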